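# Load a lipstick case into the print jig under its spring flap

### The arm

A 6-joint arm with a two-finger parallel gripper is mounted at the origin on the work surface. World frame = base frame: x ahead of the robot, y to its left, z up, the work surface at z = 0. Lengths are in mm, angles in rad, forces in N, time in s.
With the tool pointing down it reaches from about 400 to 925 mm from the base axis. Payload 3.4 kg.
Tool frame: the origin (TCP) lies midway between the tips of the shut fingers; the grasp point (between the pads) lies 19 mm behind it; z points along the fingers, y is the direction in which the jaws open and shut (so a half turn about z gives the same grasp; the last joint's range is limited). The gripper opens to 85 mm and grips with 20 to 120 N. Pads are 22 mm wide; open, the fingers measure 114 mm over their backs; the gripper's body (76 mm by 85 mm) begins 54 mm behind the grasp point. The pads swing forward as they close: fully open they stand 13 mm farther back than shut.
Start: joints at [-1.337, 0.307, 1.506, -0, 1.328, -0.073], TCP at [174.179, -547.989, 194.405] pointing down, gripper open.
Joint ranges: [-3.12, 3.12], [-1.05, 2.28], [0.14, 2.33], [-1.42, 4.57], [0.1, 2.73], [-2.68, 2.68]. Speed limits (rad/s): [2.57, 2.57, 3.14, 3.14, 3.14, 3.14].

### API

Orientations are given as [roll, pitch, yaw] about the fixed x, y, z axes, in that order (R = Rz(yaw) Ry(pitch) Rx(roll)).
In Python, from workcell import r, fingers, solver, telemetry, get_image, ticket gives the robot as it stands. Calls block until the motion is done:
- r.reach(position, orientation): joint-space move of the TCP to a pose.
- r.move_straight(position, vel=150, rot=None): straight line of the TCP; rot=None keeps the orientation; vel is the mean speed in mm/s.
- r.set_joints(angles): joint-space move.
- fingers.grip(opening, newtons=None): finger opening in mm; newtons is the grip in N (None keeps the last); returns when the fingers have stopped.
- r.wait(seconds).
- solver.solve_ik(position, orientation): joint angles nearest the present ones, or None.
- telemetry.observe(): the state.
- get_image(name): name is "side" or "top"; returns a dict with "pixels" (400x640x3 uint8, red, green, blue), "vfov" (degrees; the focal length in pixels is half the picture's height over the tangent of half this angle, whatever the lens; pixels are square), "cx", "cy" (the principal point, pixels), "distortion" ([k1, k2, p1, p2, k3] as OpenCV has them; the pictures are not rectified), "cam_to_world" (4x4, takes a point from camera to world coordinates). Camera axes: x right, y down, z forward; pixel columns grow to the right and rows downward; lengths in mm; the calibration is good to about 2 mm. A picture is of the moment at which its call begins. There is no depth.
A pose or a line that the arm cannot do raises r.PlanningError and nothing moves.
- ticket.job_done(): hands the job in, once; it reports no verdict.
The state is a dict: "t": time; "joints": joint angles; "joint_vel": joint speeds; "joint_efforts": joint torques, N m; "position": TCP position; "eef_rot": TCP orientation; "ft_force": force on the tool from outside, world axes, zero at the start; "wrist_torque": the same for the moment, N m; "grip_width": finger opening in mm.
Only numpy, scipy, OpenCV 4.12 (cv2) and the standard library are available. Lean on these libraries where they do the work, as an engineer would, in place of code of your own. Each camera call takes 0.05 s, during which the arm holds its last target.

### The job

Load the gold lipstick case that lies waiting in the lane of the empty print jig: with one fingertip press the jig's red thumb bar down to hold its spring flap up, and with the other fingertip push the case along the lane, under the raised flap, right up against the end stop. Keep the flap clear of the case until the case is fully home, then let the bar go so that the flap clamps the case, and move clear. Do not grip or lift the case, and leave the other, loaded jig and everything else on the bench alone.

Things in the scene. Friction and masses are not known exactly. Their poses are not given: they have to be found in the camera images.
- jig_a: the empty print jig, to be loaded; fixed to the bench. Aluminium base plate 204 (x) x 124 (y) x 6 mm. Origin: centre of the plate's underside, on the bench. Its x axis is the push direction (from the open mouth of the lane to the end stop), y to the left of it, z up. Lane on the right, hinge rod in the middle, red thumb bar on the left
- mouth_a (a point): open end of jig_a's lane, on the lane floor: x = -100, y = -30 mm in the jig's frame, 14 mm above the bench. The lane runs straight along the jig's x at y = -30 mm; white guide rails either side, 27 mm apart, rail tops 19 mm above the bench
- stop_a (a point): middle of the face of jig_a's steel end stop: x = +80, y = -30 mm in the jig's frame, 22 mm above the bench (stop 30 mm wide, top 30 mm above the bench)
- rod_a (a point): on the axis of jig_a's hinge rod, which runs along the jig's x at y = -8 mm, 42.5 mm above the bench, in three bearing blocks (x = -88, +4, +89; tops 49 mm above the bench)
- pad_a (a point): middle of the underside of the black rubber pad under jig_a's steel flap. The flap reaches over the lane from the rod, x = +44 to +80 mm only in the jig's frame; shut, the pad hangs up to 6 mm below the height of a case's top and blocks it; raised, the flap's edge stands about 60 mm above the bench
- flap_a (a joint): flap and thumb bar of jig_a (one rigid piece): 0 = shut on an empty lane, 0.2 = clamped on a case, above 0.25 = clear of a case, 0.8 = limit; grows as the bar is pressed down. A spring shuts it as soon as the bar is let go: about 3 N on the bar starts it, about 7 N holds it open
- bar_a (a point): centre of the top face of jig_a's red thumb bar, 180 mm along the jig's x (-102 to +78), 32 mm wide, 5 mm thick; moves with the flap. Shut: x = -12, y = +30 mm in the jig's frame, 45 mm above the bench, sloping up away from the lane by 0.37 rad. Press and slide anywhere along it. A tip pressed to 23 mm above the bench gives joint 0.7, to 30 mm 0.4; a second tip, level with it, clears the rails
- home_a (a point): where the case's centre lies when the case is fully home in jig_a: x = +44, y = -30 mm in the jig's frame, 26 mm above the bench; fixed to the jig, same axes
- case_a_mid (a point): centre of the case to be loaded: a square gold lipstick case 72 mm long (along the lane, its x axis) x 24 x 24 mm, about 50 g, lying in jig_a's lane 46 to 76 mm short of home, its front end still outside the flap; its top is 38 mm above the bench and its rear end face is 36 mm behind this point
- jig_b: the second, identical jig, already loaded, the flap clamped on its case; leave alone. Same frame and sizes as jig_a
- case_b_mid (a point): centre of the case clamped in jig_b; leave alone
- spare_mid (a point): centre of a spare gold case standing upright on the bench (24 x 24 x 72 mm); leave alone
- jar_mid (a point): centre of a closed ink jar, 62 mm across, 75 mm tall; leave alone
- wash_mid (a point): centre of a white bottle with a red cap, 56 mm across, 150 mm tall; leave alone
- pad_mid (a point): middle of a terracotta-coloured silicone print pad on a 60 mm square wooden block, 57 mm tall in all; leave alone
- tape_mid (a point): centre of a roll of tape lying flat, 76 mm across, 25 mm tall; leave alone
- driver_grip (a point): handle of a screwdriver, 170 mm long, lying on the bench; leave alone
There are look-alikes about, which are no part of the job. Leave any blue look-alike of the jig_a alone.

How it is judged:
By the outcome, as a careful person would: the job done as asked, in the order asked, and still so for the second after the job is handed in, with the robot touching nothing.
It also fails if it takes over 42 s, if anything falls off the work surface, if the arm or the gripper's body presses on something with over 40 N, if the wrist force passes 120 N, or if a joint passes its speed limit or range.

## Working session

There is one attempt and no reset: what is moved stays moved. The work goes in short steps, each a Python script; the robot and the scene stay as the last script left them, time stands still between calls to the robot, and variables do not carry over. Pictures are saved under pics/ and viewed, and the job is handed in when it is done.

```bash
mkdir -p pics; ls; python3 - <<'E'
from workcell import *
import cv2
s=telemetry.observe();print(s)
for n in("top","side"):
    g=get_image(n);cv2.imwrite(f"pics/{n}0.png",g["pixels"][:,:,::-1])
    print(n,g["vfov"],g["cx"],g["cy"],g["distortion"],g["cam_to_world"])
E
```

```text
pics
{'t': 0.0, 'joints': array([-1.33650871e+00,  3.07577016e-01,  1.50764578e+00, -1.89303097e-05,
        1.32839505e+00, -7.34709604e-02]), 'joint_vel': array([ 0.00020455, -0.00109471,  0.0022747 ,  0.00069655,  0.00167497,
       -0.00049899]), 'joint_efforts': array([-3.06567126e-04, -4.57553208e+01, -2.51918113e+01,  1.97359632e-04,
        1.32066960e-02,  1.19331804e-05]), 'position': array([ 173.99038037, -547.25130765,  193.48922457]), 'eef_rot': array([-3.13957158e+00, -1.30340354e-04,  3.07763005e-01]), 'ft_force': array([ 0.65744819, -0.37681298,  0.72519731]), 'wrist_torque': array([ 0.0233097 , -0.00152131, -0.04192992]), 'grip_width': 85.34921424036219}
top 49.57998284703085 327.95154724453886 199.5633554924536 [0.02091335 0.         0.         0.         0.        ] [[-2.55215804e-02 -9.88147804e-01  1.51368976e-01  2.66537039e+02]
 [-9.99673255e-01  2.54431777e-02 -2.45506851e-03  1.62933157e+01]
 [-1.42533720e-03 -1.51382174e-01 -9.88474282e-01  1.34932811e+03]
 [ 0.00000000e+00  0.00000000e+00  0.00000000e+00  1.00000000e+00]]
side 45.25812860211754 314.09229575273383 206.91504598686302 [-0.09009185  0.          0.          0.          0.        ] [[-9.43601183e-01 -1.75691301e-01  2.80623188e-01 -1.37900510e+00]
 [-3.30825276e-01  4.66814091e-01 -8.20145866e-01  1.33621549e+03]
 [ 1.30936357e-02 -8.66727853e-01 -4.98609452e-01  8.94489959e+02]
 [ 0.00000000e+00  0.00000000e+00  0.00000000e+00  1.00000000e+00]]
```

View pics/top0.png

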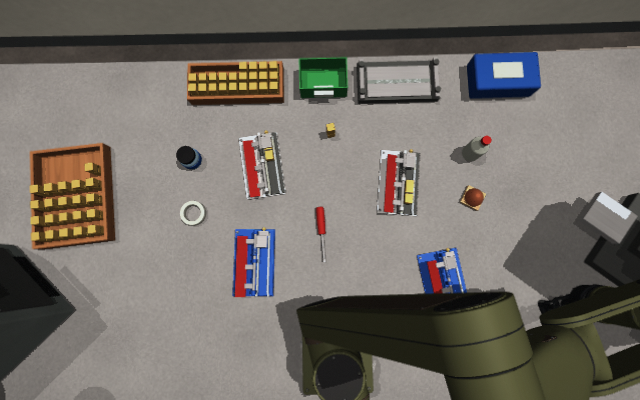

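View pics/side0.png

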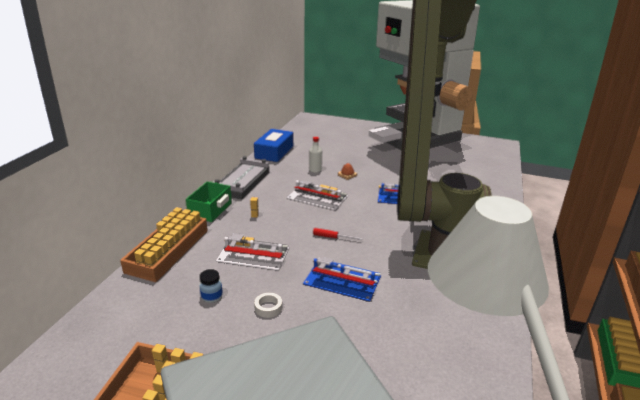

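The two aluminium jigs are at about (262,165) and (398,183). The blue ones at (254,263) and (441,270) are look-alikes. I'll zoom in on both jigs.

```bash
python3 - <<'E'
import cv2,numpy as np
a=cv2.imread("pics/top0.png")
c=[cv2.resize(a[y:y+80,x:x+60],None,fx=6.5,fy=6.5,interpolation=cv2.INTER_CUBIC) for x,y in((232,125),(368,142))]
cv2.imwrite("pics/zoom0.png",np.hstack(c))
b=cv2.imread("pics/side0.png")
c=[cv2.resize(b[y:y+50,x:x+80],None,fx=8,fy=6,interpolation=cv2.INTER_CUBIC)[:, :] for x,y in((213,228),(280,170))]
cv2.imwrite("pics/zoom1.png",np.vstack(c))
E
```

```text
(no output)
```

View pics/zoom0.png

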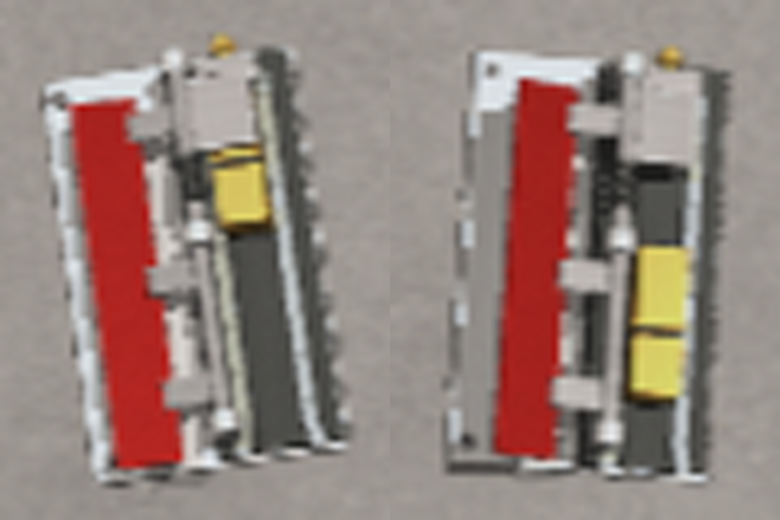

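View pics/zoom1.png

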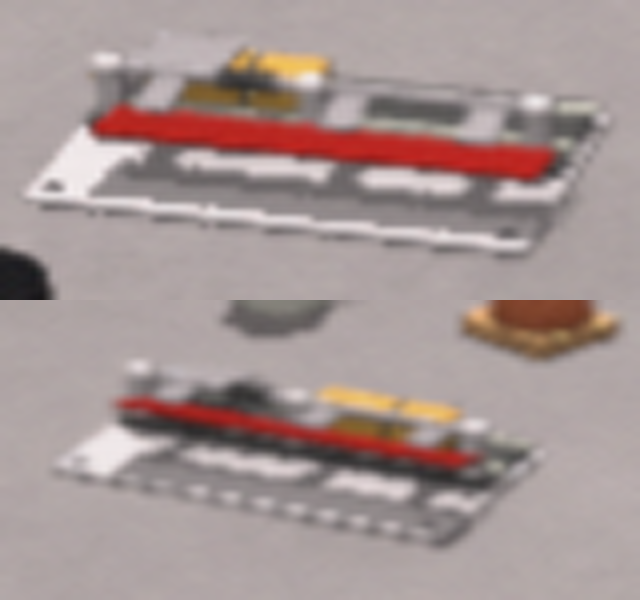

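jig_a is the right-hand one: its gold case at (409,191) lies short of the flap at (409,160). The left jig is jig_b, with its case under the flap. Next I'll measure jig_a.

```bash
cat > h.py <<'E'
import numpy as np,cv2
def ray(g,uv):
    f=200/np.tan(np.radians(g["vfov"])/2);K=np.array([[f,0,g["cx"]],[0,f,g["cy"]],[0,0,1]])
    p=cv2.undistortPoints(np.array(uv,float).reshape(-1,1,2),K,np.array(g["distortion"],float))[:,0]
    M=np.array(g["cam_to_world"]);d=np.c_[p,np.ones(len(p))]@M[:3,:3].T
    return M[:3,3],d
def cast(g,uv,z):
    o,d=ray(g,uv);return o+d*((np.asarray(z)-o[2])/d[:,2])[:,None]
def project(g,P):
    f=200/np.tan(np.radians(g["vfov"])/2);K=np.array([[f,0,g["cx"]],[0,f,g["cy"]],[0,0,1]])
    M=np.linalg.inv(np.array(g["cam_to_world"]))
    return cv2.projectPoints(np.array(P,float),cv2.Rodrigues(M[:3,:3])[0],M[:3,3],K,np.array(g["distortion"],float))[0][:,0]
def quad(m,S):
    """largest blob of an S-times upsampled mask -> 4 corners, original pixels"""
    c=max(cv2.findContours(m,cv2.RETR_EXTERNAL,cv2.CHAIN_APPROX_NONE)[0],key=cv2.contourArea)
    b=cv2.boxPoints(cv2.minAreaRect(c))
    return (b+.5)/S-.5, cv2.contourArea(c)/S/S
def masks(g,box,S=8):
    x0,y0,x1,y1=box
    a=cv2.resize(np.ascontiguousarray(g["pixels"][y0:y1,x0:x1]),None,fx=S,fy=S,interpolation=cv2.INTER_LINEAR)
    h=cv2.cvtColor(a,cv2.COLOR_RGB2HSV)
    red=((h[...,0]<8)|(h[...,0]>172))&(h[...,1]>120)
    gold=(h[...,0]>17)&(h[...,0]<33)&(h[...,1]>100)
    k=np.ones((S+3,S+3),np.uint8)
    return red.astype(np.uint8)*255, cv2.morphologyEx(gold.astype(np.uint8)*255,cv2.MORPH_CLOSE,k)
E
python3 - <<'E'
from workcell import *
from h import *
np.set_printoptions(precision=1,suppress=True)
box=(368,142,428,222)
g=get_image("top")
r_,gd=masks(g,box)
off=np.array(box[:2])
q,a=quad(r_,8);q=q+off;print("red px",q,a)
q=q[np.argsort(q[:,0]-0*q[:,1])]
z=[50.8,50.8,39.2,39.2]
P=cast(g,q,z);print(P); c=P.mean(0);print("bar c",c)
def srt(P): # far-left etc
    return P
L=sorted(P[:2],key=lambda p:p[0]);R=sorted(P[2:],key=lambda p:p[0])
for e in(L,R):
    d=e[1]-e[0];print("len",np.linalg.norm(d),"yaw",np.arctan2(d[1],d[0]))
print("width",np.linalg.norm((L[0]+L[1])/2-(R[0]+R[1])/2))
q,a=quad(gd,8);q=q+off;print("gold px",q,a)
P=cast(g,q,[38]*4);print(P,P.mean(0))
# plate corners from zoom at 6.5x: offset 368,142
pc=np.array([[478-390,53],[448-390,470],[703-390,478]])/6.5+off-.4
print("plate",cast(g,pc,[6]*3))
E
```

```text
red px [[383.3 211.6]
 [387.2 153.7]
 [396.8 154.4]
 [393.  212.2]] 503.75
[[ 424.5 -153.    50.8]
 [ 603.5 -172.9   50.8]
 [ 423.1 -183.9   39.2]
 [ 603.7 -204.6   39.2]]
bar c [ 513.7 -178.6   45. ]
len 180.16423040614757 yaw -0.11056566614624556
len 181.71311945815353 yaw -0.11388822321803685
width 33.34170784840805
gold px [[403.5 203.4]
 [404.9 179.1]
 [413.4 179.6]
 [412.  203.9]] 187.390625
[[ 449.6 -217.5   38. ]
 [ 525.  -225.7   38. ]
 [ 522.8 -251.8   38. ]
 [ 447.4 -243.4   38. ]] [ 486.2 -234.6   38. ]
plate [[ 628.7 -160.9    6. ]
 [ 423.1 -137.4    6. ]
 [ 416.1 -259.4    6. ]]
```

```bash
cat >> h.py <<'E'
YAW=-0.112;O=np.array([522.3,-209.7])
def J(x,y,z):
    c,s=np.cos(YAW),np.sin(YAW);return np.array([O[0]+c*x-s*y,O[1]+s*x+c*y,z])
def Jinv(p):
    c,s=np.cos(YAW),np.sin(YAW);d=np.array(p[:2])-O;return np.array([c*d[0]+s*d[1],-s*d[0]+c*d[1],p[2]])
E
python3 - <<'E'
from workcell import *
from h import *
sh=[]
for n,(x0,y0,x1,y1),S in(("top",(368,142,428,222),6),("side",(280,170,360,215),8)):
    g=get_image(n);a=cv2.resize(np.ascontiguousarray(g["pixels"][y0:y1,x0:x1,::-1]),None,fx=S,fy=S,interpolation=cv2.INTER_CUBIC)
    for col,pts in(((0,255,0),[J(-102,15.1,39.2),J(78,15.1,39.2),J(78,44.9,50.8),J(-102,44.9,50.8)]),((255,0,0),[J(-67,-42,38),J(5,-42,38),J(5,-18,38),J(-67,-18,38)]),((255,0,255),[J(-102,-62,6),J(102,-62,6),J(102,62,6),J(-102,62,6)])):
        q=((project(g,pts)-[x0,y0]+.5)*S-.5).astype(int);cv2.polylines(a,[q],True,col,1)
    cv2.imwrite(f"pics/ov_{n}.png",a)
for rz in(YAW,YAW+np.pi):
  for x in(-86,0):
    for z in(120,25): print(rz,x,z,solver.solve_ik(J(x,-.5,z),[np.pi,0,rz]))
E
```

```text
-0.112 -86 120 [-5.18418238e-01  2.51153451e-01  1.80303241e+00 -4.44089210e-16
  1.08740679e+00  1.16437809e+00]
-0.112 -86 25 [-5.18418238e-01  3.81873153e-01  1.91825234e+00 -4.44089210e-16
  8.41467162e-01  1.16437809e+00]
-0.112 0 120 [-4.57680737e-01  3.56726619e-01  1.63501459e+00 -4.44089210e-16
  1.14985144e+00  1.22511559e+00]
-0.112 0 25 [-4.57680737e-01  4.68452607e-01  1.74074938e+00 -4.44089210e-16
  9.32390662e-01  1.22511559e+00]
3.029592653589793 -86 120 [-0.51841824  0.25115345  1.80303241  0.          1.08740679 -1.97721457]
3.029592653589793 -86 25 [-0.51841824  0.38187315  1.91825234  0.          0.84146716 -1.97721457]
3.029592653589793 0 120 [-0.45768074  0.35672662  1.63501459  0.          1.14985144 -1.91647706]
3.029592653589793 0 25 [-0.45768074  0.46845261  1.74074938  0.          0.93239066 -1.91647706]
```

View pics/ov_top.png

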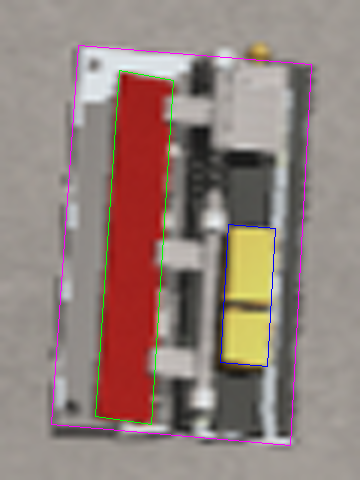

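View pics/ov_side.png

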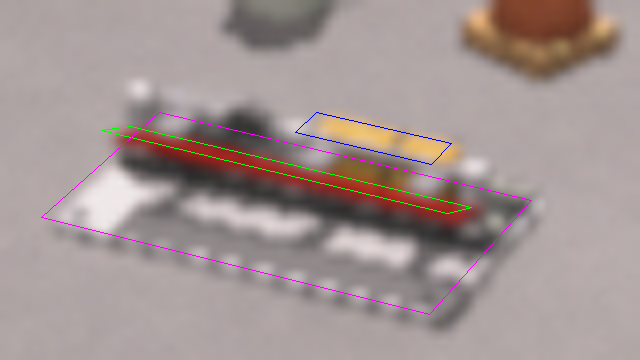

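The overlay fits within about 1 px in the top view. The side view is off by about 1.6 px (roughly 5 mm along x). I'll hover over the jig and compare the fingers with it directly.

```bash
python3 - <<'E'
from workcell import *
from h import *
fingers.grip(46)
r.reach(J(-90,-.5,110),[np.pi,0,YAW])
s=telemetry.observe();print(s["t"],Jinv(s["position"]),s["eef_rot"],s["ft_force"],s["grip_width"])
r.move_straight(J(-90,-.5,62))
s=telemetry.observe();print(s["t"],Jinv(s["position"]),s["ft_force"])
for n,(x0,y0,x1,y1),S in(("top",(348,132,448,232),6),("side",(260,130,360,215),8)):
    g=get_image(n);a=cv2.resize(np.ascontiguousarray(g["pixels"][y0:y1,x0:x1,::-1]),None,fx=S,fy=S,interpolation=cv2.INTER_CUBIC)
    cv2.imwrite(f"pics/hov_{n}.png",a[:600])
    print(n,(project(g,[J(-90,30,62),J(-90,-30,62),J(-90,0,62)])-[x0,y0])*S)
E
```

```text
2.35 [-89.61836328  -1.28951153 110.26527062] [ 3.14091955e+00 -7.35460265e-04 -1.12346050e-01] [ 0.31343966  0.17086395 -0.04907916] 46.0176267951425
2.8167 [-90.15273831  -1.0981646   61.9032148 ] [ 0.91430968 -0.70112543  0.08988605]
top [[247.13340068 450.3643859 ]
 [367.26230071 460.64609217]
 [307.1633491  455.50213464]]
side [[593.80162203 488.96871862]
 [644.52268057 436.0741733 ]
 [619.49827345 462.17126332]]
```

View pics/hov_top.png

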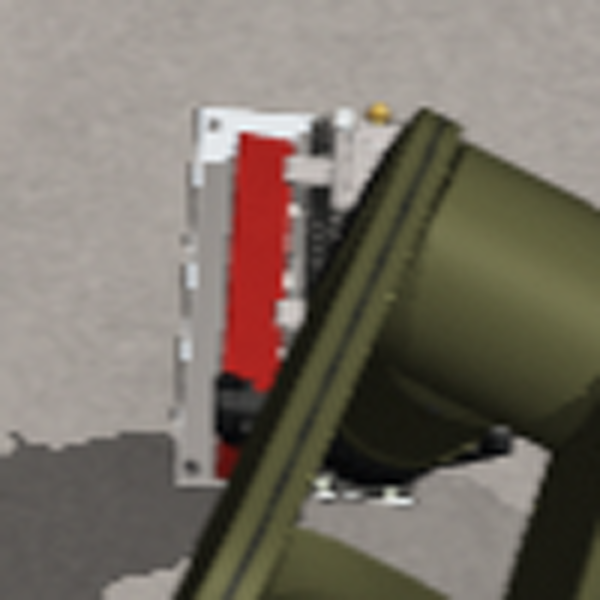

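View pics/hov_side.png

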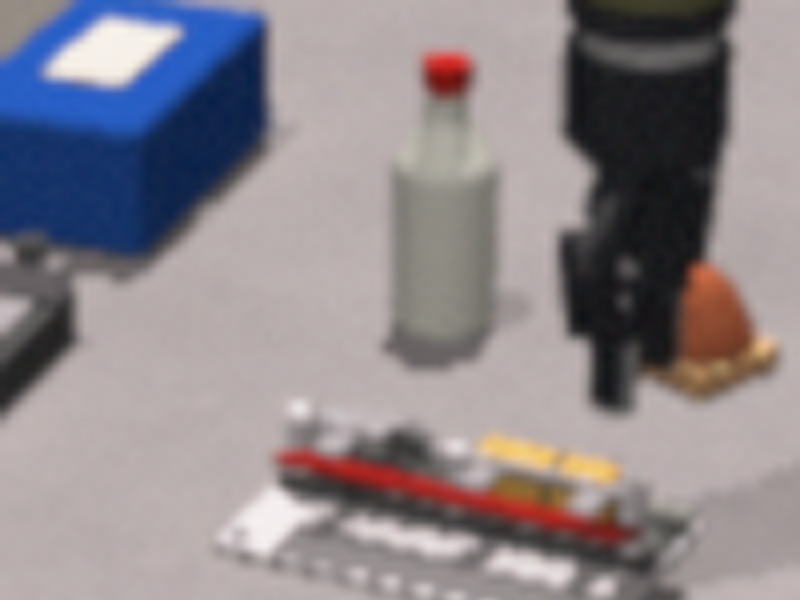

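The fingertip is seen at about (336,181) in the side image. I expected (334,191), so it looks about 35 mm too high. I'll retake the picture before going lower.

```bash
python3 - <<'E'
from workcell import *
from h import *
r.wait(.1)
s=telemetry.observe();print(s["t"],s["position"],Jinv(s["position"]),s["grip_width"],s["joints"])
g=get_image("side");x0,y0,S=280,130,9
a=cv2.resize(np.ascontiguousarray(g["pixels"][y0:y0+66,x0:x0+88,::-1]),None,fx=S,fy=S,interpolation=cv2.INTER_CUBIC)
for y,c in((30,(0,255,0)),(-31,(255,0,255))):
  for z in range(62,180,10):
    q=((project(g,[J(-90,y,z)])[0]-[x0,y0]+.5)*S).astype(int);cv2.circle(a,tuple(map(int,q)),3,c,-1)
cv2.imwrite("pics/hov2.png",a)
E
```

```text
3.0167 [ 433.68454754 -200.83666481   63.01936788] [-89.05085654  -1.09639153  63.01936788] 45.89566626324951 [-5.22106085e-01  3.20946678e-01  1.88314425e+00  6.24629217e-06
  9.35230975e-01  1.16098697e+00]
```

View pics/hov2.png

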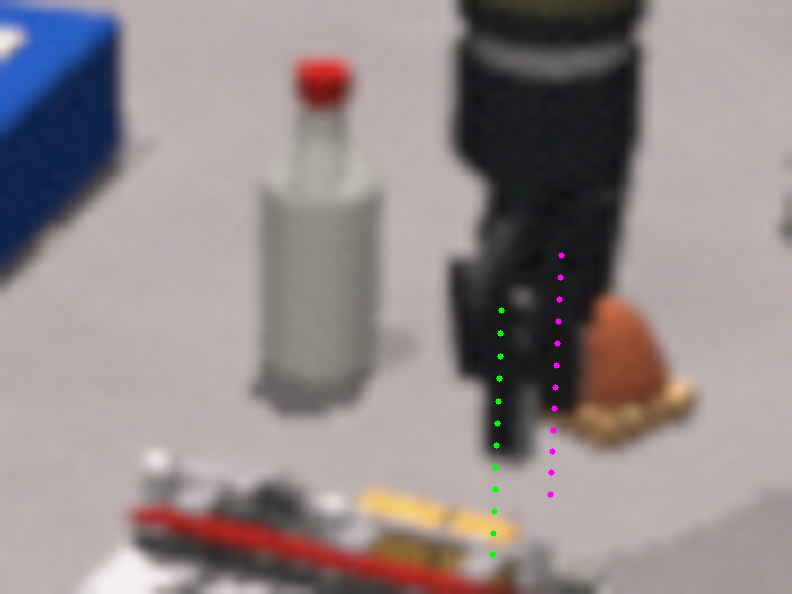

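```bash
python3 - <<'E'
from workcell import *
from h import *
np.set_printoptions(precision=1,suppress=True)
for z in range(58,36,-3):
    r.move_straight(J(-90,-.5,z),vel=40)
    f=np.mean([telemetry.observe()["ft_force"] for _ in range(5)],0)
    s=telemetry.observe();print(round(s["t"],2),z,Jinv(s["position"]),f)
    if abs(f[2])>2.5: break
g=get_image("side");x0,y0,S=280,140,9
a=cv2.resize(np.ascontiguousarray(g["pixels"][y0:y0+66,x0:x0+88,::-1]),None,fx=S,fy=S,interpolation=cv2.INTER_CUBIC)
cv2.imwrite("pics/d1.png",a)
E
```

```text
3.32 58 [-90.2  -0.4  58. ] [-0.3  0.   1.2]
3.57 55 [-90.2  -0.4  54.8] [-0.6  0.   0.3]
3.82 52 [-90.2  -0.4  51.8] [ 0.8 -0.3  0. ]
4.07 49 [-90.2  -0.4  48.8] [0.7 0.1 0.4]
4.32 46 [-90.2  -0.4  45.8] [-1.1  0.7  0.1]
4.57 43 [-90.2  -0.4  42.8] [0.2 0.2 0.5]
4.82 40 [-90.2  -0.4  39.8] [-0.7  0.1  1.1]
5.07 37 [-90.2  -0.4  36.8] [-0.1  0.3  0.3]
```

View pics/d1.png

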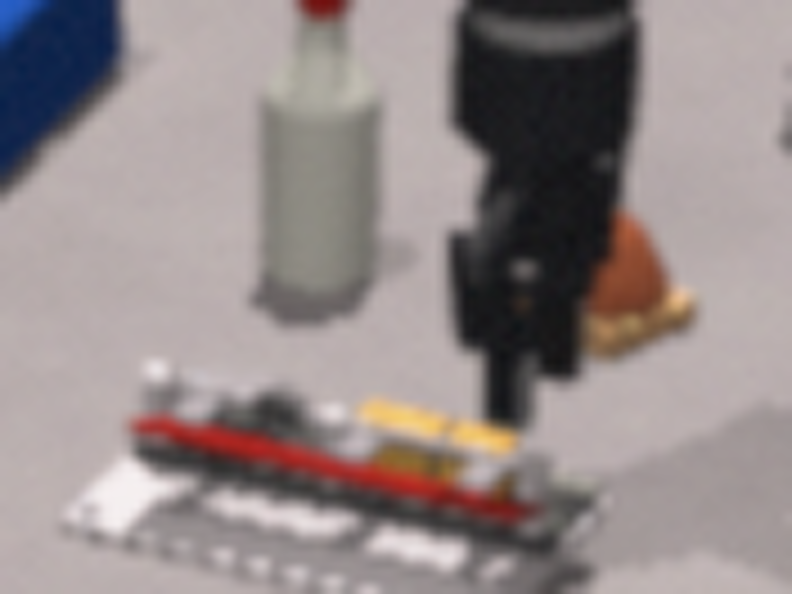

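The tips clearly stand about 35–38 mm above the reported TCP height, and there is no contact force yet. I'll carry on down, guided by force.

```bash
python3 - <<'E'
from workcell import *
from h import *
np.set_printoptions(precision=1,suppress=True)
for z in range(33,3,-3):
    r.move_straight(J(-90,-.5,z),vel=60)
    f=np.mean([telemetry.observe()["ft_force"] for _ in range(5)],0)
    s=telemetry.observe();print(round(s["t"],2),z,Jinv(s["position"]),f)
    if abs(f[2])>2.2: break
g=get_image("side");x0,y0,S=280,140,9
a=cv2.resize(np.ascontiguousarray(g["pixels"][y0:y0+66,x0:x0+88,::-1]),None,fx=S,fy=S,interpolation=cv2.INTER_CUBIC)
cv2.imwrite("pics/d2.png",a)
E
```

```text
5.37 33 [-90.3  -0.4  32.7] [-0.5 -0.5  0.7]
5.62 30 [-90.2  -0.4  29.8] [0.4 0.7 0.7]
5.87 27 [-90.2  -0.4  26.8] [ 0.3 -0.4  0.7]
6.12 24 [-90.2  -0.4  23.8] [ 0.3 -0.1 -0.2]
6.37 21 [-90.2  -0.4  20.8] [-0.   0.5 -1. ]
6.62 18 [-90.2  -0.4  17.8] [-0.   0.9 -0.7]
6.87 15 [-90.2  -0.4  14.8] [ 0.4 -0.3 -0. ]
7.12 12 [-90.2  -0.4  11.8] [-0.3 -0.  -0.2]
7.37 9 [-90.2  -0.4   8.8] [-0.2  0.6 -0.1]
7.62 6 [-90.2  -0.4   5.8] [ 0.2  0.6 -0.8]
```

View pics/d2.png

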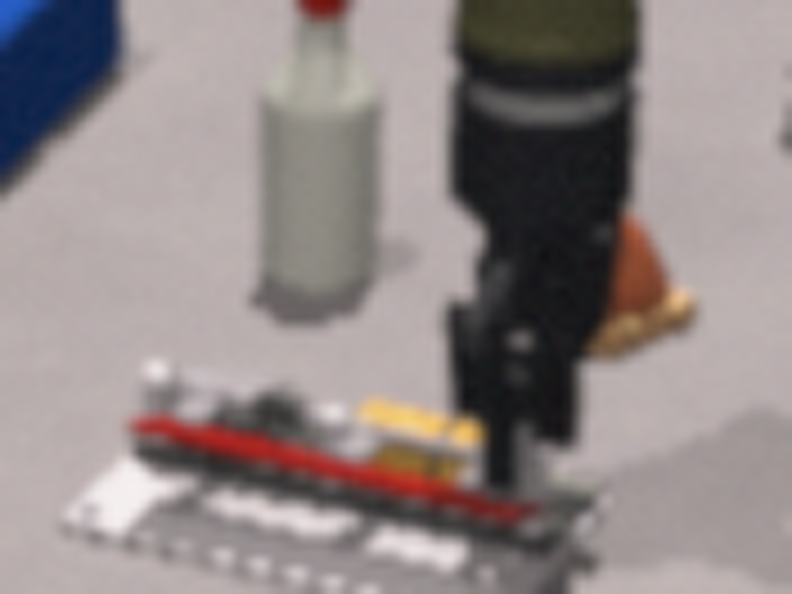

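```bash
python3 - <<'E'
from workcell import *
from h import *
np.set_printoptions(precision=1,suppress=True)
for z in range(4,-11,-2):
    try: r.move_straight(J(-90,-.5,z),vel=60)
    except r.PlanningError as e: print(e);break
    f=np.mean([telemetry.observe()["ft_force"] for _ in range(5)],0)
    s=telemetry.observe();print(round(s["t"],2),z,Jinv(s["position"]),f,s["wrist_torque"])
    if abs(f[2])>2.2: break
g=get_image("side");x0,y0,S=280,140,9
a=cv2.resize(np.ascontiguousarray(g["pixels"][y0:y0+66,x0:x0+88,::-1]),None,fx=S,fy=S,interpolation=cv2.INTER_CUBIC)
cv2.imwrite("pics/d3.png",a)
E
```

```text
7.92 4 [-89.8  -0.6   4.2] [-0.1 -0.4  3.9] [ 0.2  0.  -0. ]
```

View pics/d3.png

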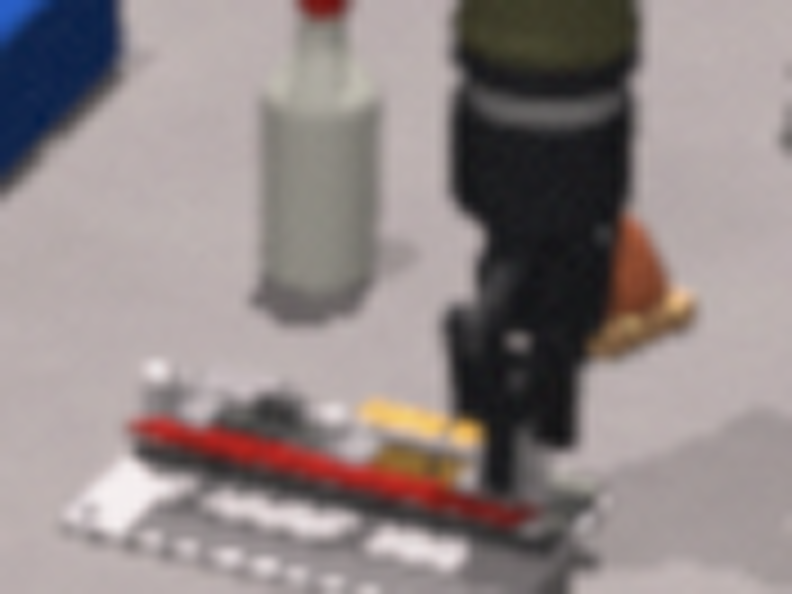

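Contact at TCP z ≈ 4.2, with Fz 3.9 N and torque on the +y side, so this is the bar. The tip is about 43 mm above the TCP. I'll press to tip ≈ 25 mm, which is TCP ≈ −18.

```bash
cat > p.py <<'E'
from workcell import *
from h import *
np.set_printoptions(precision=1,suppress=True)
def st(tag=""):
    f=np.mean([telemetry.observe()["ft_force"] for _ in range(5)],0);s=telemetry.observe()
    fj=np.array([np.cos(YAW)*f[0]+np.sin(YAW)*f[1],-np.sin(YAW)*f[0]+np.cos(YAW)*f[1],f[2]])
    print(tag,round(s["t"],2),Jinv(s["position"]),"Fj",fj,s["wrist_torque"]);return fj
def pic(n,name):
    g=get_image(n);x0,y0,S=dict(side=(280,140,9),top=(358,140,8))[n]
    w,h=(88,66)if n=="side" else(90,75)
    a=cv2.resize(np.ascontiguousarray(g["pixels"][y0:y0+h,x0:x0+w,::-1]),None,fx=S,fy=S,interpolation=cv2.INTER_CUBIC)
    cv2.imwrite("pics/"+name,a)
E
python3 - <<'E'
from p import *
for z in (0,-5,-10,-14,-16):
    r.move_straight(J(-90,-.5,z),vel=60)
    f=st(z)
    if f[2]>14: break
pic("side","d4s.png");pic("top","d4t.png")
E
```

```text
0 8.22 [-89.6  -0.7   0.1] Fj [ 0.1 -0.1  3.5] [ 0. -0. -0.]
-5 8.47 [-89.6  -1.2  -4.8] Fj [-1.1 -3.8  6.1] [-0.4  0.1  0. ]
-10 8.72 [-89.2  -1.7  -9.4] Fj [-1.5 -3.7  7.6] [-0.5  0.3  0. ]
-14 8.97 [-88.8  -1.9 -13.1] Fj [-0.5 -4.9  9.2] [-0.6  0.3 -0. ]
-16 9.22 [-88.6  -1.9 -15. ] Fj [-1.6 -4.6 10.1] [-0.5  0.2  0. ]
```

View pics/d4s.png

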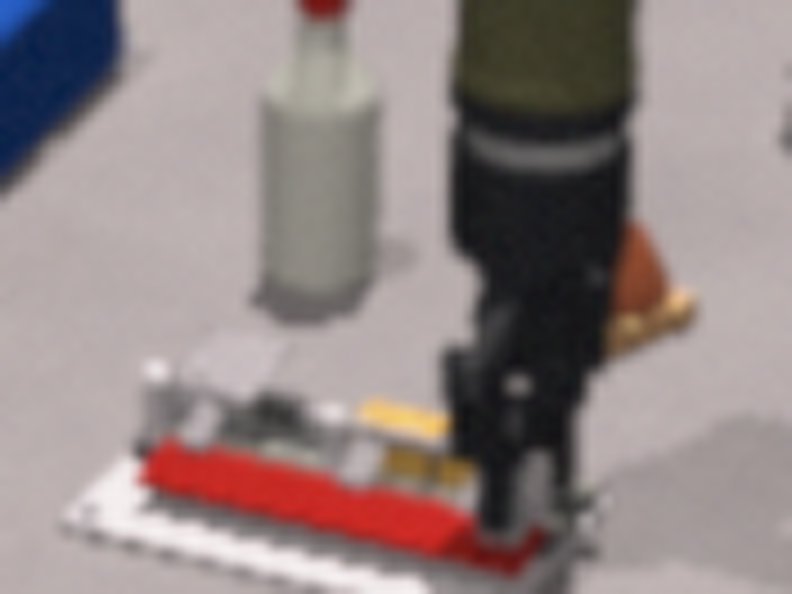

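View pics/d4t.png

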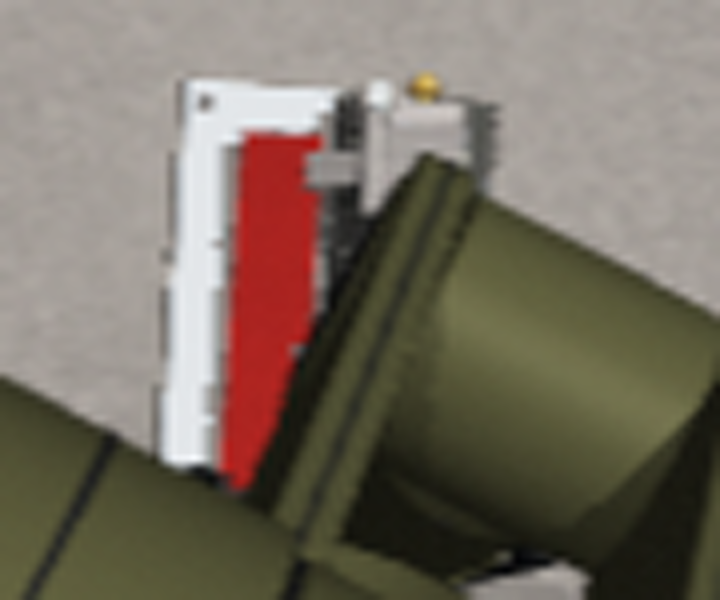

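The side view shows the flap raised: its plate stands at about (240,360) and the bar is tilted down at about (300,500). Forces are consistent with contact at the bar finger only. Next I'll press slightly deeper and push.

```bash
python3 - <<'E'
from p import *
r.move_straight(J(-90,0,-18.5),vel=60);st("press")
for x in (-82,-76,-70,-55,-40,-25):
    r.move_straight(J(x,0.5,-18.5),vel=50);f=st(x)
    if f[0]<-18 or f[2]<4: print("STOP");break
pic("side","e1s.png");pic("top","e1t.png")
E
```

```text
press 9.57 [-88.4  -1.2 -17.5] Fj [-0.7 -3.6  9.7] [-0.4  0.  -0. ]
-82 9.88 [-83.    1.1 -18.3] Fj [-0.9 -0.1  7.6] [0.2 0.3 0. ]
-76 10.14 [-77.8   1.8 -18.6] Fj [-1.7  2.1  6.3] [0.5 0.4 0.1]
-70 10.41 [-72.2   2.1 -18.7] Fj [-3.   2.5  5.2] [0.6 0.4 0.1]
-55 10.86 [-56.9   2.1 -18.7] Fj [-1.4  2.3  5.4] [0.6 0.3 0.1]
-40 11.31 [-41.9   2.1 -18.7] Fj [-2.   2.9  5.6] [0.7 0.3 0.1]
-25 11.76 [-26.9   2.1 -18.7] Fj [-2.1  1.3  6. ] [0.6 0.3 0. ]
```

View pics/e1s.png

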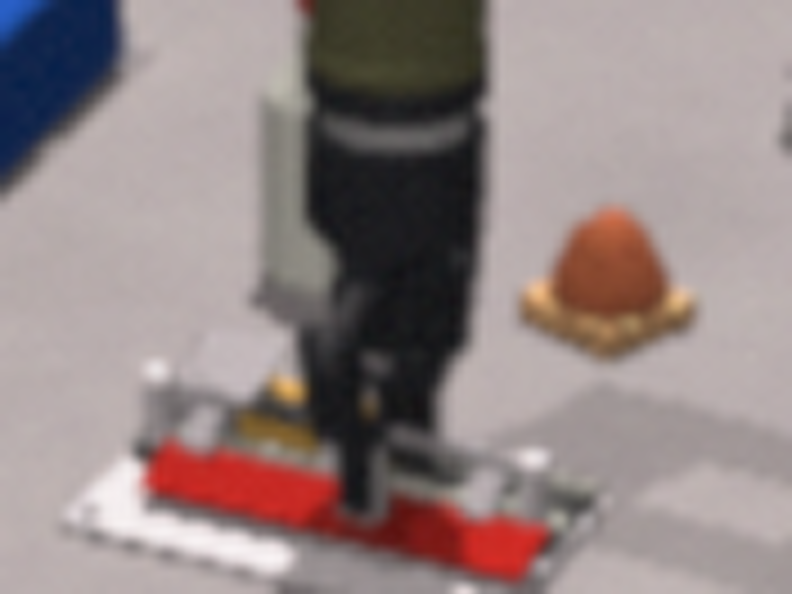

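View pics/e1t.png

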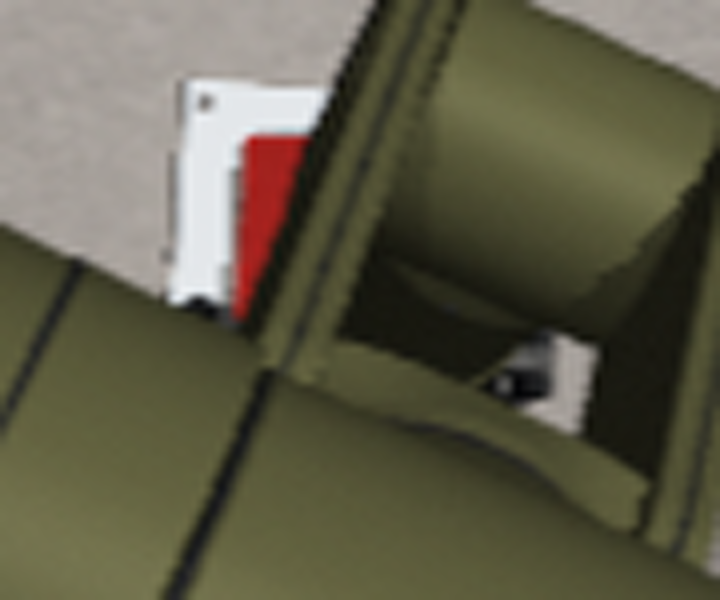

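The side view shows the case sliding under the raised flap; its gold is at about (285,400). I'll continue to the stop in small steps.

```bash
python3 - <<'E'
from p import *
r.move_straight(J(-14,0.5,-18.5),vel=50);f=st(-14)
x=-14
while x<16:
    x+=2; r.move_straight(J(x,0.5,-18.5),vel=40);f=st(x)
    if f[0]<-9: break
pic("side","e2s.png")
E
```

```text
-14 12.22 [-15.9   2.1 -18.7] Fj [-2.   2.8  5.1] [0.6 0.2 0.1]
-12 12.47 [-14.8   2.2 -18.8] Fj [-3.4  2.2  5.6] [0.5 0.5 0.1]
-10 12.72 [-13.1   2.2 -18.9] Fj [-3.6  2.7  5.5] [0.5 0.5 0. ]
-8 12.97 [-11.2   2.3 -18.9] Fj [-3.8  1.6  5.5] [0.6 0.6 0.1]
-6 13.22 [ -9.2   2.3 -18.9] Fj [-3.6  2.1  4. ] [0.5 0.6 0.1]
-4 13.47 [ -7.3   2.3 -18.9] Fj [-4.4  2.3  5.8] [0.6 0.6 0. ]
-2 13.72 [ -5.2   2.3 -19. ] Fj [-3.5  1.9  6.1] [0.5 0.6 0. ]
0 13.97 [ -5.3   2.4 -19. ] Fj [-7.1  1.3  9.6] [ 0.4  1.2 -0.1]
2 14.22 [ -5.4   2.4 -19. ] Fj [-11.8  -0.3  12.1] [ 0.2  1.8 -0.2]
```

View pics/e2s.png

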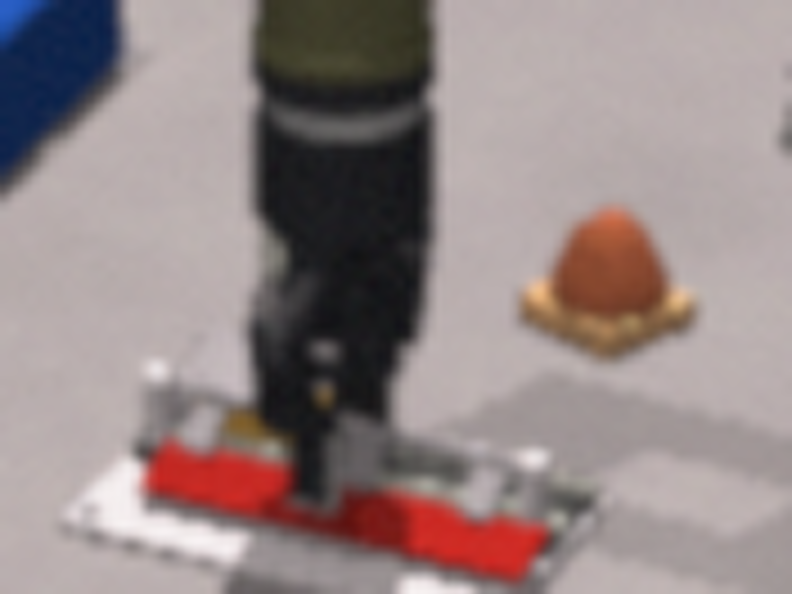

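The hand stalled at TCP x ≈ −5.3. Fx rises at the pusher side, and model home is −3 ± 3, so the case is against the stop. I'll back off a little, then release the bar.

```bash
python3 - <<'E'
from p import *
r.move_straight(J(-11,0.5,-18.5),vel=40);st("back")
r.move_straight(J(-11,0,8),vel=60);st("released")
r.move_straight(J(-14,-.5,130),vel=150);st("up")
r.reach([300,-480,200],[np.pi,0,YAW+.3]);st("clear")
pic("side","f_s.png");pic("top","f_t.png")
E
```

```text
back 14.75 [ -9.9   0.9 -17.8] Fj [1.9 1.8 4.7] [ 0.5 -0.3 -0. ]
released 15.34 [-11.3  -0.3   8.1] Fj [ 0.4 -1.4  0.2] [-0.  -0.1 -0. ]
up 16.31 [-14.9  -0.2 129.1] Fj [ 0.2  0.2 -0.7] [-0. -0. -0.]
clear 17.62 [-190.4 -292.5  199.3] Fj [ 1.  -0.2 -0.4] [-0.  0.  0.]
```

View pics/f_s.png

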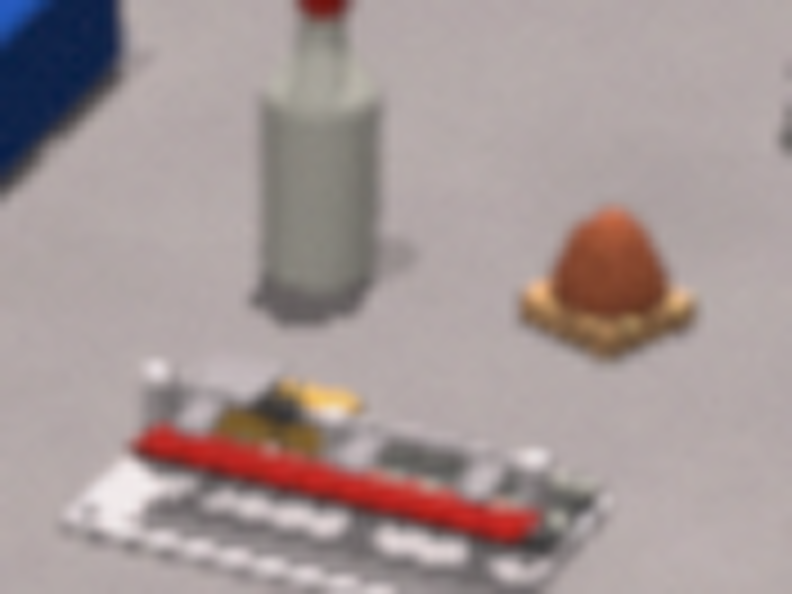

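View pics/f_t.png

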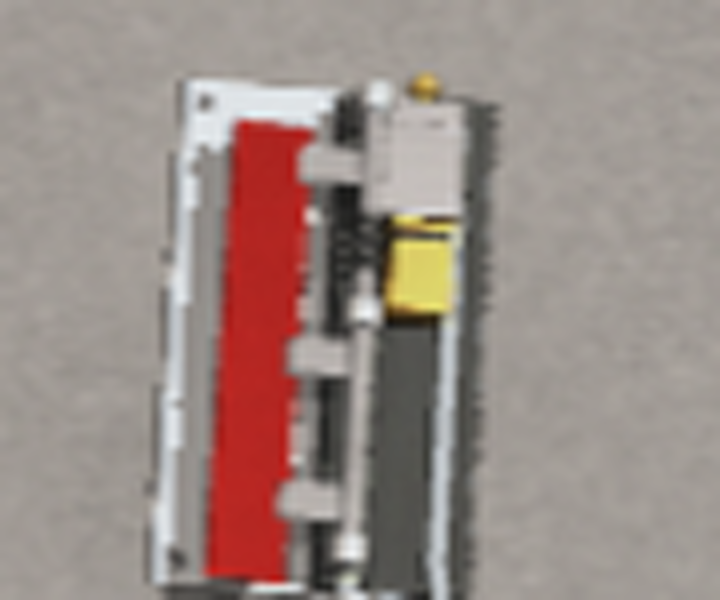

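Top view: the flap is shut on the case and the visible gold runs from (420,215) to (420,312). One numeric check of the rear edge, against the model and against jig_b.

```bash
python3 - <<'E'
from p import *
g=get_image("top")
for n,box in(("a",(368,142,428,222)),("b",(232,125,292,205))):
    rd,gd=masks(g,box);c0=np.array(box[:2])
    q,_=quad(rd,8);q=q+c0;i=np.argsort(q[:,0]);
    z=np.empty(4);z[i[:2]]=45+16*np.sin(.17);z[i[2:]]=45-16*np.sin(.17)
    P=cast(g,q,z-7);c=P.mean(0)
    L=P[i[2:]];d=L[0]-L[1];d*=np.sign(d[0]);d/=np.linalg.norm(d)
    e,_=quad(gd,8);e=e+c0;e=e[np.argsort(-e[:,1])][:2]
    R=cast(g,e,[38,38]).mean(0)
    print(n,"bar c",c,"yaw",np.arctan2(d[1],d[0]).round(3),"rear edge minus bar centre along lane",((R-c)@d).round(1),"in a-frame",Jinv(R))
E
```

```text
a bar c [ 513.1 -179.1   38. ] yaw -0.11 rear edge minus bar centre along lane 15.5 in a-frame [  3.1 -29.   38. ]
b bar c [572.3 248.2  38. ] yaw 0.124 rear edge minus bar centre along lane 15.4 in a-frame [ 27.4 406.2  38. ]
```

```bash
python3 - <<'E'
from workcell import *
ticket.job_done()
E
```

```text
the job is handed in; nothing more can be done
```

The case is loaded in jig_a: pushed up against the end stop, with the flap clamped on it. I handed the job in at about 18 s of robot time, with the arm clear and nothing touching.

**What I did:** One fingertip held the red bar down, with the flap visibly raised in the pictures. The other pushed the case along the lane until it stalled against the stop, where the push force rose to about 12 N with no further movement. I then backed off a few millimetres, let the bar up so the flap closed, and moved away.

**Last checks:**
- **Case position:** the case's rear edge sits 15.5 mm past the bar centre along the lane. In the already loaded jig_b it is 15.4 mm, so the two match.
- **Flap:** both views show it down on the case.
- **Other items:** nothing around jig_a looks moved in the last close-up pictures. I did not take a final full-bench picture.

**Checks that disagreed:**
- **Tip height:** the fingertips stood about 43 mm above the reported tool point, where the description implied at most 13 mm. I found the real height by feeling for contact with the bar.
- **Side camera:** it disagreed with the top camera by about 1.6 px (about 5 mm), so I relied on the top view and on contact forces.
- **Rear edge:** in my measured jig frame it came out at x ≈ 3 mm instead of 8. The mask also picks up the case's rear face, and jig_b, measured the same way, gives the same result.

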